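# Flip the mirror plate and hold a sample flask down in its sprung cradle

### The arm

A 6-joint arm with a two-finger parallel gripper is mounted at the origin on the work surface. World frame = base frame: x ahead of the robot, y to its left, z up, the work surface at z = 0. Lengths are in mm, angles in rad, forces in N, time in s.
With the tool pointing down it reaches from about 375 to 825 mm from the base axis. Payload 5.5 kg.
Tool frame: the origin (TCP) lies at the very end of the fingers, on their centre line; the grasp point (between the pads) lies 19 mm behind it; z points along the fingers, x is the direction in which the jaws open and shut, and the axes are right-handed (so a half turn about z gives the same grasp; the last joint's range is limited). The gripper opens to 85 mm and grips with 20 to 120 N. Pads are 22 mm wide; open, the fingers measure 114 mm over their backs; the gripper's body (76 mm by 85 mm) begins 54 mm behind the grasp point. The pads swing forward as they close: fully open they stand 13 mm farther back than shut.
Start: joints at [1.231, 0.314, -0.047, 1.21, 0, 1.571], TCP at [199.976, 565.689, 231.299] pointing down, gripper open.
Joint ranges: [-2.67, 2.67], [-0.69, 1.73], [-1.03, 1.25], [-2.08, 2.16], [-1.42, 1.45], [-3.14, 3.14]. Speed limits (rad/s): [2.39, 2.39, 3.01, 3.14, 3.14, 3.14].

### API

Orientations are given as [roll, pitch, yaw] about the fixed x, y, z axes, in that order (R = Rz(yaw) Ry(pitch) Rx(roll)).
In Python, from station import bot gives the robot as it stands. Calls block until the motion is done:
- bot.goto(position, orientation): joint-space move of the TCP to a pose.
- bot.movel(position, feed=150, rotation=None, contact_N=None): straight line of the TCP; rotation=None keeps the orientation; feed is the mean speed in mm/s. With contact_N (N) it stops when the force on the tool has changed by that much, and returns True; else False.
- bot.move_j(angles): joint-space move.
- bot.gripper_to(opening, strength=None): opening from 0.0 (shut) to 1.0 (fully open); strength is the grip in N (None keeps the last); returns when the fingers have stopped.
- bot.sleep(seconds).
- bot.ik(position, orientation): joint angles nearest the present ones, or None.
- bot.get_obs(): the state.
- bot.camera(name): name is "scene" or "top" or "wrist"; returns (picture, depth): 420x560x3 uint8, red, green, blue; 420x560 float32, mm along the optical axis (not along the pixel's ray), 0 where there is no reading.
- bot.get_calibration(name): a dict with "fx", "fy", "cx", "cy" (pixels), "xyz" and "rotation" of the camera in the world. Camera axes: x right, y down, z forward; pixel columns grow to the right and rows downward; lengths in mm; the calibration is good to about 2 mm. A picture is of the moment at which its call begins: read the wrist's pose just before it. get_calibration takes no time and is no camera call; for the wrist camera it gives the pose at the moment of the call.
A pose or a line that the arm cannot do raises bot.PlanningError and nothing moves.
- bot.close_job(): hands the job in, once; it reports no verdict.
Trained networks look in the newest picture that a camera, given by its name, has taken for a name from the list of things; names that differ only in an ending like _2 or _b are one class to them, and where a whole thing is asked for, a point or a joint stands for the part that bears it (a point fixed in the world has none). Each returns a list of dicts, best first, with "p" (0 to 1); they miss things now and then, are a little off and sometimes report something else, mostly with a low value. They report only what shows in the picture. A call takes as long as a camera call. They do not tell look-alikes from the thing itself.
- bot.recognise(camera, target): "extent" ([left, top, right, bottom] in pixels, round what is visible of it).
The state is a dict: "time_s": time; "q": joint angles; "joint_vel": joint speeds; "joint_efforts": joint torques, N m; "eef_pos": TCP position; "orientation": TCP orientation; "force": force on the tool from outside, world axes, zero at the start; "ft_torque": the same for the moment, N m; "opening": opening from 0.0 (shut) to 1.0 (fully open).
Only numpy, scipy, OpenCV 4.12 (cv2) and the standard library are available. Lean on these libraries where they do the work, as an engineer would, in place of code of your own. Each camera call takes 0.05 s, during which the arm holds its last target.

### The job

Flip the hinged plate that covers the sprung ring cradle right over, so that it lies flat on its two posts with its mirror face up. Then take the larger of the two round flasks from its cork ring, set it upright, ball down, in the cradle's ring and press it down until the ring is flush with the housing round it. Finish while still holding the flask pressed down, for the ring springs up if you let go; leave the other things on the bench where they are.

Things in the scene. Friction and masses are not known exactly. Their poses are not given: they have to be found in the camera images.
- cradle: Fixed cradle: dark steel base plate 130 (x) by 225 (y) by 10 mm thick, carrying a round aluminium housing (84 mm outside, 72 mm inside diameter, rim 60 mm above the table), two hinge ears beyond it and two steel posts 80 mm tall farther on. Origin on the table, under the axis of the housing; z up; the base plate spans y = -70 to 155 mm; the hinge line is parallel to x at y = +52 mm.
- plate_hinge (a point): Middle of the plate's hinge line, 84 mm above the table. Fixed to the cradle; its axes are the cradle's (x along the hinge). The plate is 90 mm wide, 94 mm long, 6 mm thick, 120 g, black on one face, with a polished mirror disc on the other.
- plate (a joint): Angle of the hinged plate, rad: 0 = level over the ring, black face up; pi/2 = upright; pi = flipped right over, level on the two posts with the mirror face up. It starts between 0 and 0.3. The hinge is stiff: the plate stays at whatever angle it is left (about 1.5 N at the knob moves it).
- plate_knob (a point): Centre of the steel barrel knob (18 mm thick, 24 mm long, its axis parallel to the hinge) on the plate's free edge, in its mid-plane, 134 mm from the hinge line, on a stem 8 mm thick and 28 mm long. At angle a it is at y = -134 cos a, z = +134 sin a mm from plate_hinge in the cradle's axes. Fingers that pinch its two ends let it turn between them.
- ring_seat (a point): Centre of the top of the steel spring ring (68 mm outside, 44 mm hole, 8 mm thick) in the housing. z up. Its top stands 76 mm above the table when free and 60 mm, level with the housing's rim, when pressed fully down. A flask ball seated in it has its centre 20 mm above this point.
- ring (a joint): How far the ring is pressed down, m: 0 = up, 0.016 = at its stop, flush with the housing. The spring takes 5 N to start and 12 N to bring it flush; it always springs back.
- flask_ball (a point): Centre of the ball of the larger round flask: glass ball of 60 mm diameter with a grey specimen cast in its bottom, straight neck 24 mm in diameter on top; 110 mm tall in all, about 0.1 to 0.2 kg, heavy at the bottom. z along the neck. It starts upright, sitting loose on one of two cork rings (68 mm across, 18 mm high), ball centre 43 mm above the table.
- flask_neck (a point): Point on the axis of that flask, half-way up its neck, 52 mm above the ball centre. The neck runs from 26 to 80 mm above the ball centre; a thin lip 28 mm in diameter closes its top 4 mm.
- flask: The same larger flask; origin at the lowest point of the ball, 30 mm below its centre, z along the neck.
- small_flask_ball (a point): Bystander: centre of the ball of the smaller round flask (ball 40 mm, neck 16 mm in diameter, 70 mm tall), on the other cork ring.
- jar_mid (a point): Bystander: middle of a small glass jar with white cap, 40 mm wide, 50 mm tall.
- lens_mid (a point): Bystander: middle of a lens in a round black mount lying flat, 54 mm across, 14 mm high.
- conical_mid (a point): Bystander: middle of a flat-bottomed conical glass flask, 66 mm wide, 95 mm tall.
- post_mid (a point): Bystander: middle of a steel post 13 mm thick on a round 40 mm foot, 80 mm tall.
- hexkey_mid (a point): Bystander: middle of the long arm of an L-shaped hex key lying on the table, 120 by 28 mm, 6 mm thick.
- clamp_mid (a point): Bystander: middle of a small dark steel clamp block, 50 by 30 by 22 mm.
Things that resemble listed ones, but are neither listed nor needed, are in the scene too. What is shaped like the flask but orange is not meant.

How it is judged (in metres and radians):
On the way, in this order (a step that is already met when the one before it is completed fails the run):
1. the plate is flipped right over and lies on its posts (value of joint plate above 2.95 rad), for 0.2 s.
2. the larger flask is lifted off its cork ring (value of joint plate above 2.95 rad and distance of flask_ball from where it was at the start of the episode above 0.05 m and height (world z) of flask_ball above 0.07 m), for 0.1 s.
3. the flask sits in the ring and has pressed it down (value of joint plate above 2.95 rad and value of joint ring above 0.012 m and horizontal distance between flask_ball and ring_seat below 0.006 m and z of flask_ball in the frame of ring_seat between 0.014 and 0.026 m and angle between flask_ball's own z axis and vertical below 0.2 rad), for 0.2 s.
At the end, for the whole second after the job is handed in: Plate flipped over (above 2.95 rad); larger flask upright (0.2 rad) in the ring, ball centre within 6 mm of its axis and 14 to 26 mm above its top; ring down at least 12 of its 16 mm; robot still touching the flask with over 1 N and keeping it still (under 20 mm/s) (all of step 3 and contact force between any of the fingers, the arm and flask above 1 N and linear speed of flask below 0.02 m/s); the arm keeps its last pose, push and grip.
It fails at once if another thing on the bench is moved by more than 30 mm (distance of any of small_flask_ball, jar_mid, lens_mid, conical_mid, post_mid, hexkey_mid, clamp_mid from where it was at the start of the episode above 0.03 m).
It also fails if it takes over 67 s, if anything falls off the work surface, if the arm or the gripper's body presses on something with over 40 N, if the wrist force passes 120 N, or if a joint passes its speed limit or range.

## Working session

There is one attempt and no reset: what is moved stays moved. The work goes in short steps, each a Python script; the robot and the scene stay as the last script left them, time stands still between calls to the robot, and variables do not carry over. Pictures are saved under pics/ and viewed, and the job is handed in when it is done.

```bash
mkdir -p pics; ls; cat > h.py <<'E'
import numpy as np,cv2
from station import bot
def snap(n,f):
    im,d=bot.camera(n); cv2.imwrite('pics/'+f+'.png',im[:,:,::-1]); np.save('pics/'+f+'.npy',d); return im,d
E
python3 - <<'E'
from h import *
for n in ('scene','top','wrist'):
    c=bot.get_calibration(n); print(n,c)
    snap(n,n+'0')
    if n!='wrist':
        for t in ('cradle','plate_knob','plate','flask','flask_ball','small_flask_ball','ring_seat'):
            try: print(t,[(np.round(r['extent']).tolist(),round(r['p'],2)) for r in bot.recognise(n,t)][:4])
            except Exception as e: print(t,e)
print(bot.get_obs())
E
```

```text
pics
scene {'fx': 420.62714615240304, 'fy': 420.62714615240304, 'cx': 272.39291277707594, 'cy': 207.8609462426514, 'xyz': array([1193.93358786,  821.91123745,  799.85437392]), 'rotation': array([-2.17853207,  0.02034608,  2.48185502])}
cradle [([253.0, 196.0, 337.0, 268.0], 0.6)]
plate_knob [([265.0, 190.0, 308.0, 227.0], 0.83), ([300.0, 174.0, 313.0, 196.0], 0.73)]
plate [([265.0, 195.0, 310.0, 227.0], 0.93)]
flask [([256.0, 167.0, 275.0, 200.0], 0.58), ([217.0, 169.0, 233.0, 200.0], 0.56)]
flask_ball [([216.0, 170.0, 233.0, 202.0], 0.75), ([259.0, 169.0, 272.0, 198.0], 0.72), ([204.0, 246.0, 223.0, 266.0], 0.46)]
small_flask_ball [([245.0, 160.0, 258.0, 185.0], 0.41)]
ring_seat [([218.0, 171.0, 237.0, 201.0], 0.72)]
top {'fx': 403.28599502096984, 'fy': 403.28599502096984, 'cx': 279.4545709425998, 'cy': 211.5436973666746, 'xyz': array([ 428.33073753,  -31.0797861 , 1106.95616261]), 'rotation': array([-3.02170542, -0.01027392, -1.56353159])}
cradle [([192.0, 185.0, 286.0, 237.0], 0.83), ([334.0, 184.0, 356.0, 208.0], 0.55)]
plate_knob [([227.0, 193.0, 284.0, 228.0], 0.7)]
plate [([33
[... 572 characters left out ...]
72150e+00])}
{'time_s': 0.85, 'q': array([ 1.23098768e+00,  3.13499366e-01, -4.71021689e-02,  1.21023133e+00,
       -1.35064109e-05,  1.57080856e+00]), 'joint_vel': array([ 8.98351806e-04,  9.38628522e-04, -1.98012438e-03,  1.16660420e-03,
        2.33549953e-06,  5.43047489e-04]), 'joint_efforts': array([-7.39615098e-04, -5.39420557e+01,  3.40048385e+01,  1.19809079e-03,
        1.82918555e-06, -3.70968877e-06]), 'eef_pos': array([199.98155354, 565.67070965, 231.29892114]), 'orientation': array([3.14157915e+00, 3.65409893e-05, 1.23097544e+00]), 'force': array([-0.31592819, -0.53899245, -0.09855148]), 'ft_torque': array([-0.01426731, -0.02370163,  0.02421482]), 'opening': 1.001687394092048}
```

```bash
python3 - <<'E'
import cv2
a=cv2.imread('pics/top0.png')[90:300,150:420]; cv2.imwrite('pics/top0c.png',cv2.resize(a,(771,600),interpolation=2))
a=cv2.imread('pics/scene0.png')[130:300,170:390]; cv2.imwrite('pics/scene0c.png',cv2.resize(a,(776,600),interpolation=2))
E
```

```text
(no output)
```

View pics/top0c.png

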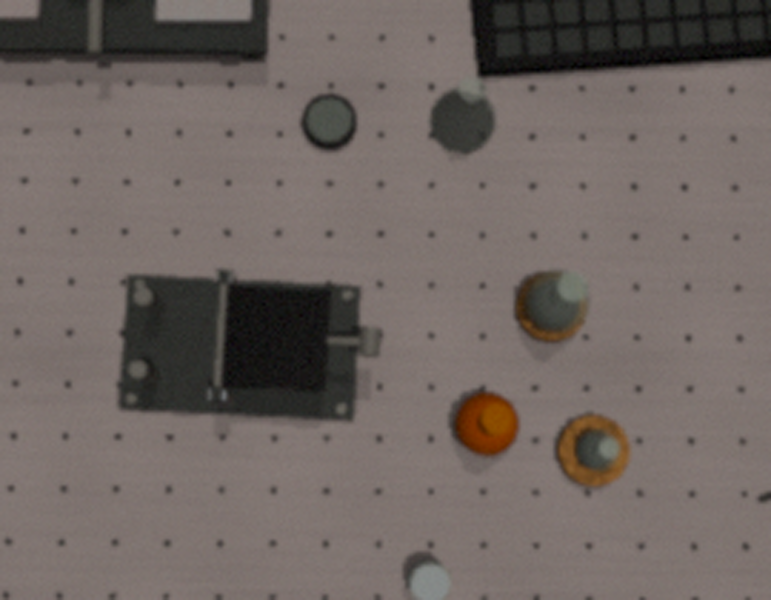

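View pics/scene0c.png

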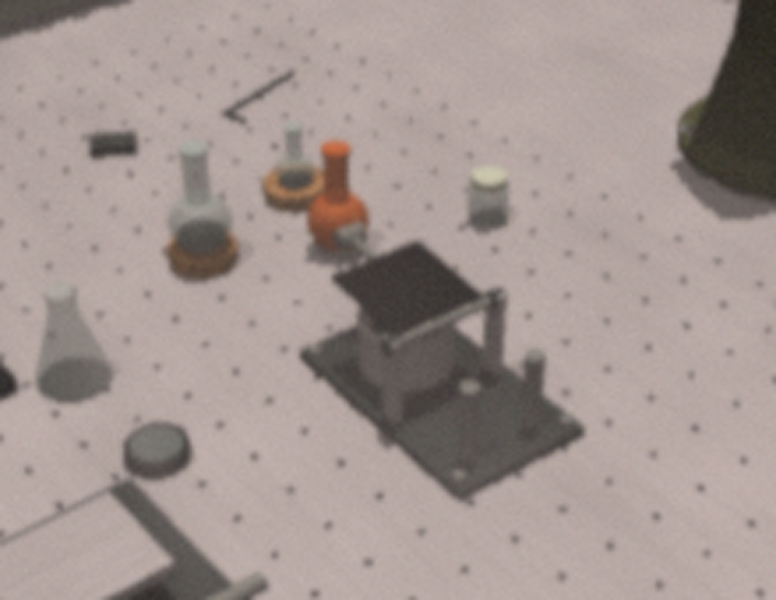

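View pics/wrist0.png

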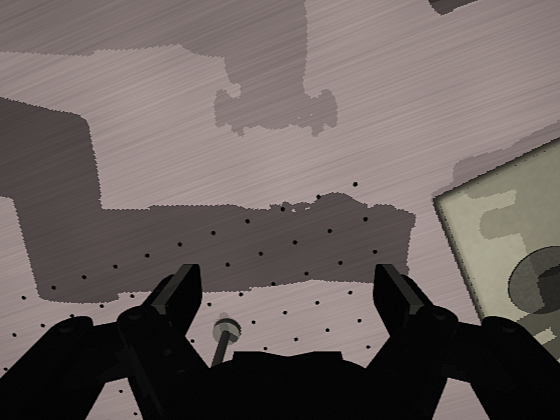

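View pics/top0.png

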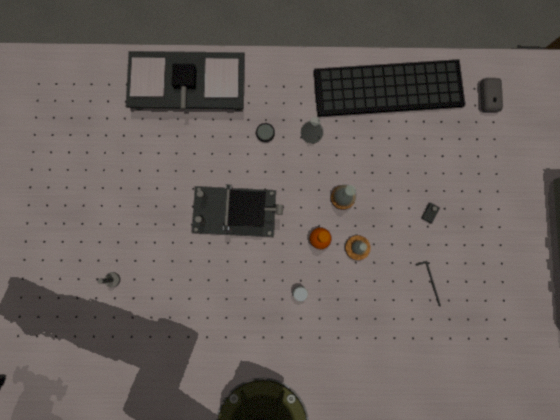

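```bash
cat >> h.py <<'E'
from scipy.spatial.transform import Rotation as Rot
def ray(c,uv):
    R=Rot.from_euler('xyz',c['rotation']).as_matrix()
    d=np.array([(uv[0]-c['cx'])/c['fx'],(uv[1]-c['cy'])/c['fy'],1.0])
    return np.array(c['xyz']),R@d
def at_z(c,uv,z):
    o,d=ray(c,uv); return o+d*(z-o[2])/d[2]
def proj(c,P):
    R=Rot.from_euler('xyz',c['rotation']).as_matrix()
    p=R.T@(np.asarray(P,float)-c['xyz']); return np.array([c['cx']+c['fx']*p[0]/p[2],c['cy']+c['fy']*p[1]/p[2]])
def pt(c,d,u,v):
    o,r=ray(c,(u,v)); return o+r*d[v,u]
E
python3 - <<'E'
from h import *
c=bot.get_calibration('top'); d=np.load('pics/top0.npy')
for n,uv,z in [('A',(127,275),10),('B',(360,288),10),('C',(352,420),10),('D',(120,408),10),('knob',(371,341),100),('h1',(224,280),84),('h2',(216,392),84),('post1',(142,296),80),('post2',(138,369),80),('lip',(571,287),123),('cork',(552,307),9),('sfl',(607,447),95),('orange',(494,420),110),('jar',(430,580),50),('lens',(330,121),14),('con',(462,122),5)]:
    uv=np.array(uv)/2.857+[150,90]
    print(n,np.round(at_z(c,uv,z),1), np.round(pt(c,d,int(uv[0]),int(uv[1])),0))
s=bot.get_calibration('scene')
for n,uv,z in [('lip',(194,148),123),('cork',(203,250),18),('knob',(347,235),105),('A',(583,430),10),('B',(305,353),10),('D',(465,495),10)]:
    uv=np.array(uv)/3.53+[170,130]
    print('s',n,np.round(at_z(s,uv,z),1))
E
```

```text
A [628.7 193.3  10. ] [631. 197.   0.]
B [618.1 -31.5  10. ] [623. -31.  -3.]
C [490.7 -24.9  10. ] [491. -24.  -1.]
D [500.4 195.8  10. ] [503. 196.   9.]
knob [555.3 -41.5 100. ] [555. -39. 109.]
h1 [611.4  90.9  84. ] [609.  91.  96.]
h2 [510.4  95.8  84. ] [510.  96.  92.]
post1 [596.9 164.9  80. ] [599. 167.  79.]
post2 [530.8 166.4  80. ] [531. 167.  80.]
lip [ 601.1 -214.4  123. ] [ 602. -213.  121.]
cork [ 601.3 -217.     9. ] [ 593. -207.   67.]
sfl [ 463.9 -249.3   95. ] [ 466. -252.   78.]
orange [ 486.  -148.4  110. ] [ 486. -146.  110.]
jar [344.6 -96.8  50. ] [344. -96.  48.]
lens [ 7.827e+02 -7.000e-01  1.400e+01] [784.   1.  14.]
con [ 786.  -130.8    5. ] [ 772. -125.   53.]
s lip [ 602.  -213.5  123. ]
s cork [ 608.2 -204.5   18. ]
s knob [565.7 -31.1 105. ]
s A [506.8 201.4  10. ]
s B [621.1 -22.8  10. ]
s D [630.3 198.6  10. ]
```

```bash
python3 - <<'E'
from h import *
bot.goto([557,-60,240],[np.pi,0,-0.045])
c=bot.get_calibration('wrist'); snap('wrist','w1'); np.save('pics/w1c.npy',c,allow_pickle=True)
for t in ('plate_knob','plate','cradle'): print(t,[(np.round(r['extent'],1).tolist(),round(r['p'],2)) for r in bot.recognise('wrist',t)][:4])
o=bot.get_obs();print(c,o['time_s'],o['eef_pos'],o['orientation'],o['q'])
E
```

```text
plate_knob [([231.3, 33.0, 340.7, 191.6], 0.66), ([304.5, 283.2, 352.0, 355.9], 0.28)]
plate []
cradle [([217.3, 0.0, 355.9, 196.8], 0.69)]
{'fx': 291.7018595185759, 'fy': 291.7018595185759, 'cx': 287.0591351144386, 'cy': 215.41495173001925, 'xyz': array([559.88055984,  11.05136737, 382.00335945]), 'rotation': array([ 2.85761502e+00,  1.20441987e-03, -4.39658165e-02])} 3.6 [557.09601573 -59.42625615 240.00172846] [-3.14154636e+00 -3.27164722e-05 -4.40010603e-02] [-1.06298114e-01  2.35202397e-01 -1.30768000e-01  1.20479616e+00
  4.82421506e-05  1.50849927e+00]
```

View pics/w1.png

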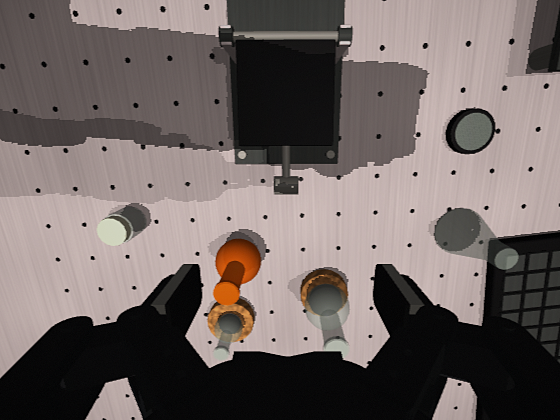

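```bash
python3 - <<'E'
from h import *
c=np.load('pics/w1c.npy',allow_pickle=True).item(); d=np.load('pics/w1.npy')
for uv in [(276,186),(286,186),(297,186),(286,160),(286,80),(240,60),(330,60),(240,140),(332,140),(226,37),(344,37),(286,35),(242,154),(330,154),(325,297),(325,310),(335,346)]:
    print(uv,np.round(pt(c,d,*uv),1))
for uv,z in [((274,186),100),((299,186),100),((242,155),14),((330.5,154.5),14),((226,36),88),((345,36),88)]: print(np.round(at_z(c,uv,z),1))
a=cv2.imread('pics/w1.png')[20:220,200:370]; cv2.imwrite('pics/w1c.png',cv2.resize(a,None,fx=3,fy=3,interpolation=2))
E
```

```text
(276, 186) [546.7 -39.7 105.5]
(286, 186) [556.3 -40.4 104.1]
(297, 186) [566.8 -40.6 105.5]
(286, 160) [557.3 -16.3  97.7]
(286, 80) [560.5  55.5  89.1]
(240, 60) [519.4  74.3  87.6]
(330, 60) [601.2  70.6  87.7]
(240, 140) [514.2   4.1  94.2]
(332, 140) [6.021e+02 3.000e-01 9.390e+01]
(226, 37) [509.1  92.5  90.3]
(344, 37) [613.   87.5  91.7]
(286, 35) [562.2  92.4  88. ]
(242, 154) [502.6 -14.6  14.7]
(330, 154) [611.3 -19.4  14. ]
(325, 297) [ 598.3 -192.    58.8]
(325, 310) [ 597.1 -204.9   67.4]
(335, 346) [ 600.9 -211.4  122.8]
[544.5 -40.7 100. ]
[568.9 -41.7 100. ]
[502.3 -15.9  14. ]
[611.9 -20.1  14. ]
[508.8  94.   88. ]
[614.6  89.3  88. ]
```

View pics/w1c.png

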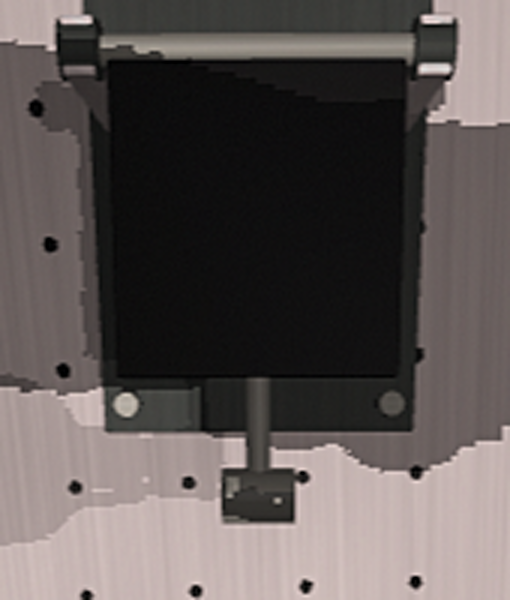

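```bash
cat >> h.py <<'E'
YAW=-0.044
M=np.array([562.2,91.8,84.]); YA=np.array([-np.sin(YAW),np.cos(YAW),0])
def knob(a): return M+YA*(-134*np.cos(a))+np.array([0,0,134*np.sin(a)])
G=np.array([0,0,-19.])
E
python3 - <<'E'
from h import *
O=[np.pi,0,YAW]
for a in (.09,1.57,3.1): print(knob(a), bot.ik(knob(a)+G,O))
bot.gripper_to(0.6,strength=30)
k=knob(0.092)+G
bot.movel(k+[0,0,60],rotation=O,feed=250)
print(bot.movel(k,feed=120,contact_N=8))
o=bot.get_obs();print(o['time_s'],o['eef_pos'],o['force'],o['opening'])
bot.gripper_to(0.0,strength=30)
o=bot.get_obs();print(o['time_s'],o['eef_pos'],o['force'],o['ft_torque'],o['opening'])
snap('wrist','w2');snap('scene','s2')
a=cv2.imread('pics/s2.png')[130:300,170:390]; cv2.imwrite('pics/s2.png',cv2.resize(a,(776,600),interpolation=2))
E
```

```text
[556.32975725 -41.52850004  96.04372559] [-0.07450909  0.34499438 -0.37467669  0.85112525  0.          1.54028724]
[562.19530637  91.6933955  217.99995751] [ 0.16167527  0.27115206 -0.17836098  1.12128329  0.          1.7764716 ]
[568.08900023 225.55453123  89.57180877] [ 0.37795277  0.4403964  -0.24667212  0.88372781  0.          1.9927491 ]
False
5.25 [557.23346675 -41.68194695  78.4008997 ] [0.39750208 0.03561717 0.34284247] 0.6032679021099625
5.6 [556.53901774 -41.67995692  77.81397071] [-1.25117855 -0.88867191  1.6277532 ] [-0.12424363  0.12497479 -0.04721559] 0.27360855574472437
```

View pics/w2.png

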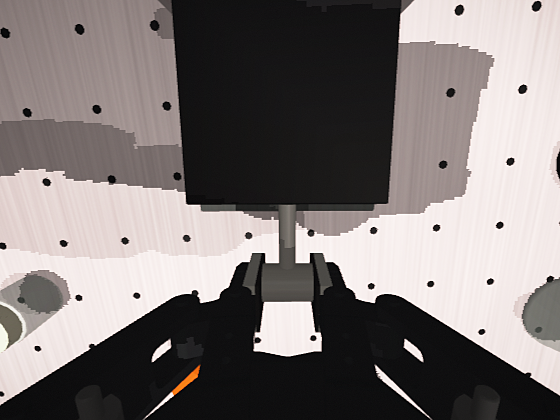

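View pics/s2.png

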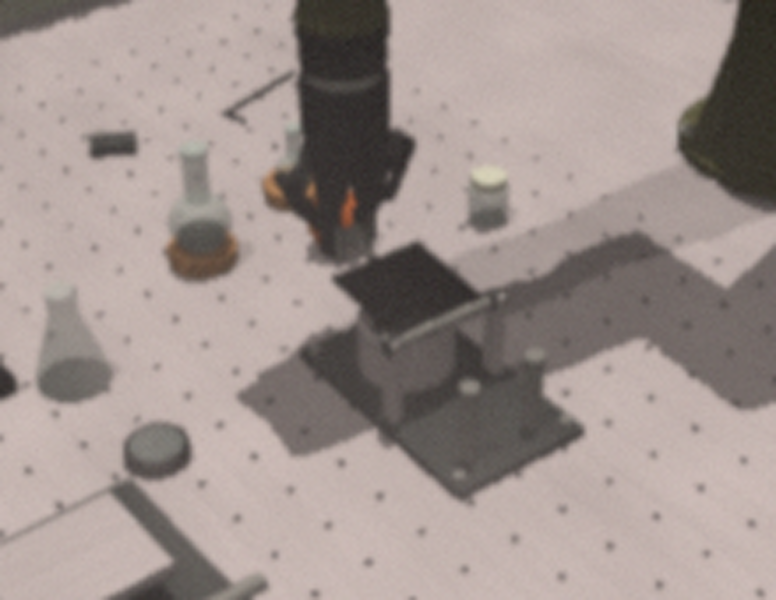

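```bash
python3 - <<'E'
from h import *
O=[np.pi,0,YAW]
for i,a in enumerate(np.linspace(0.092,3.12,22)[1:]):
    bot.movel(knob(a)+G,feed=110,rotation=O)
    if i%4==0 or i>18:
        o=bot.get_obs();print(round(a,2),o['time_s'],(o['eef_pos']-knob(a)-G).round(1),o['force'].round(1),o['opening'].round(3))
    if np.linalg.norm(o['force'])>50: print('big');break
snap('wrist','w3');snap('scene','s3')
a=cv2.imread('pics/s3.png')[130:300,170:390]; cv2.imwrite('pics/s3.png',cv2.resize(a,(776,600),interpolation=2))
E
```

```text
Traceback (most recent call last):
AttributeError: 'float' object has no attribute 'round'
```

One segment done; continuing from there.

```bash
python3 - <<'E'
from h import *
O=[np.pi,0,YAW]
for i,a in enumerate(np.linspace(0.092,3.12,22)[2:]):
    bot.movel(knob(a)+G,feed=110,rotation=O)
    o=bot.get_obs()
    if i%4==0 or i>17:
        print(round(a,2),o['time_s'],(o['eef_pos']-knob(a)-G).round(1),o['force'].round(1),round(o['opening'],3))
    if np.linalg.norm(o['force'])>50: print('big');break
snap('wrist','w3');snap('scene','s3')
a=cv2.imread('pics/s3.png')[130:300,170:390]; cv2.imwrite('pics/s3.png',cv2.resize(a,(776,600),interpolation=2))
E
```

```text
0.38 6.35 [ 0.2 -0.  -0.1] [-0.2 -1.7 -0.3] 0.274
0.96 7.65 [-0.  -0.3 -0.1] [ 0.1 -2.9  3.1] 0.275
1.53 8.95 [-0.1  0.2  0.2] [-2.  -1.3  6.7] 0.274
2.11 10.25 [-0.3  1.7 -0.1] [-3.6  3.1  7.5] 0.278
2.69 11.55 [-0.5  2.4 -0.5] [-2.2  5.3  3.6] 0.273
2.98 12.2 [-0.5  2.5 -0.8] [-1.5  6.6  1.9] 0.271
3.12 12.525 [-0.6  2.4 -0.9] [-0.8  6.9  0.7] 0.277
```

View pics/w3.png

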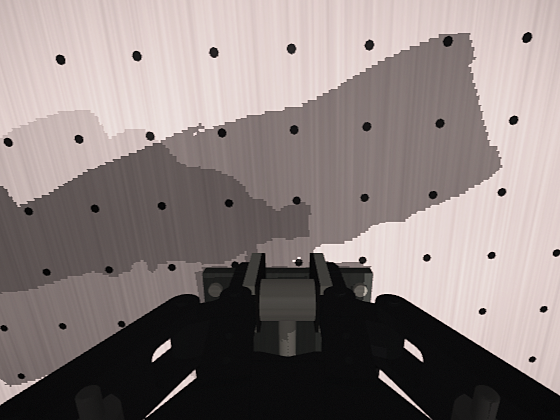

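View pics/s3.png

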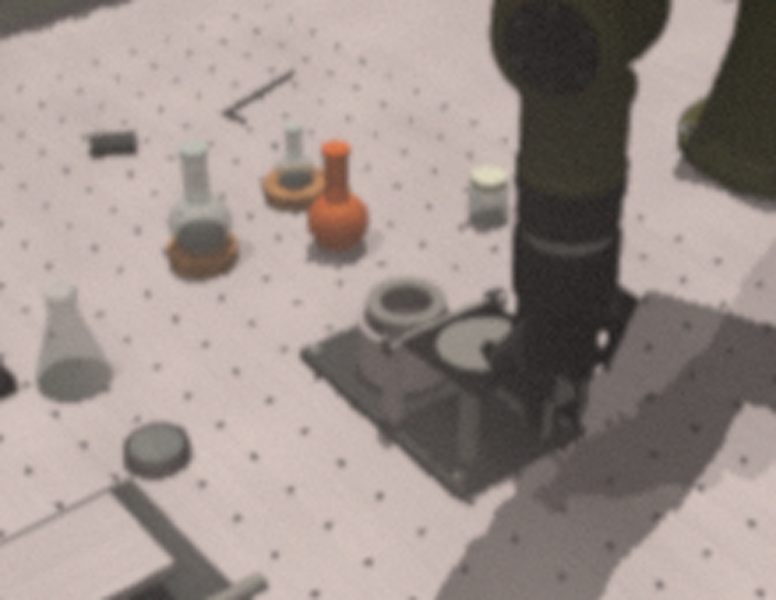

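```bash
python3 - <<'E'
from h import *
O=[np.pi,0,YAW]
bot.gripper_to(0.6)
p=bot.get_obs()['eef_pos']
bot.movel([p[0],p[1],170],feed=250)
bot.gripper_to(0.75)
bot.movel([560,20,240],feed=350,rotation=O)
c=bot.get_calibration('wrist'); snap('wrist','w4'); np.save('pics/w4c.npy',c,allow_pickle=True)
print([(np.round(r['extent'],1).tolist(),round(r['p'],2)) for r in bot.recognise('wrist','ring_seat')])
bot.movel([600,-225,255],feed=350,rotation=O)
c=bot.get_calibration('wrist'); snap('wrist','w5'); np.save('pics/w5c.npy',c,allow_pickle=True)
print([(np.round(r['extent'],1).tolist(),round(r['p'],2)) for r in bot.recognise('wrist','flask')])
snap('scene','s5');snap('top','t5')
print(bot.get_obs()['time_s'])
E
```

```text
[([257.2, 144.3, 319.7, 207.6], 0.66)]
[([266.9, 161.1, 313.7, 211.4], 0.84), ([151.9, 104.5, 217.7, 158.8], 0.63)]
15.775
```

View pics/w4.png

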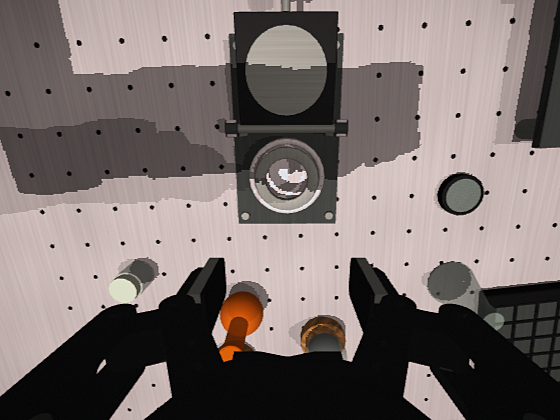

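View pics/w5.png

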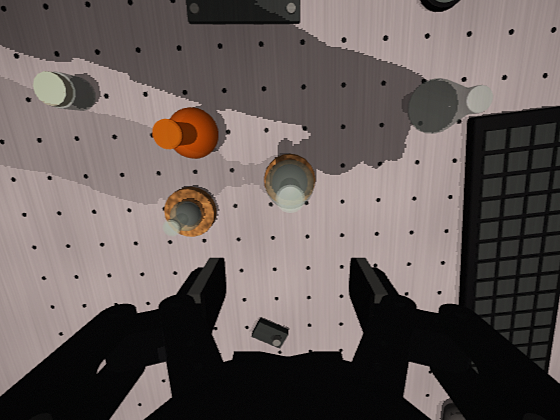

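View pics/s5.png

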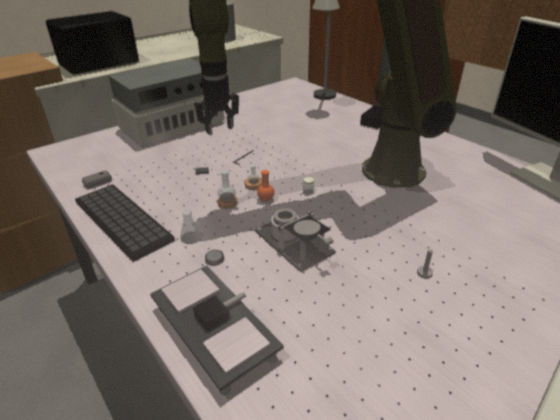

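```bash
python3 - <<'E'
from h import *
def cloud(n):
    c=np.load(f'pics/{n}c.npy',allow_pickle=True).item(); d=np.load(f'pics/{n}.npy')
    v,u=np.mgrid[:420,:560]; R=Rot.from_euler('xyz',c['rotation']).as_matrix()
    r=np.stack([(u-c['cx'])/c['fx'],(v-c['cy'])/c['fy'],np.ones_like(u,float)],-1)@R.T
    return np.array(c['xyz'])+r*d[...,None],c,d
from scipy.optimize import least_squares
P,c,d=cloud('w4')
# plate
q=P[60:110,255:320].reshape(-1,3); A=np.c_[q[:,:2],np.ones(len(q))]; print('plate plane',np.linalg.lstsq(A,q[:,2],rcond=None)[0],np.median(q,0))
S=P[135:220,235:340].reshape(-1,3)
for lo,hi in ((72,80),(56,66)):
    m=(S[:,2]>lo)&(S[:,2]<hi); s=S[m]; print(lo,len(s),np.median(s[:,2]))
    x0,x1=np.percentile(s[:,:2],[0.5,99.5],axis=0); print(x0,x1,(x0+x1)/2)
    f=lambda p:np.maximum(0,np.hypot(*(s[:,:2]-p).T)-34 if lo==72 else np.hypot(*(s[:,:2]-p).T)-42)+ (np.maximum(0,22-np.hypot(*(s[:,:2]-p).T)) if lo==72 else 0)
    print(least_squares(f,[560,40]).x)
P,c,d=cloud('w5')
S=P[140:220,255:325].reshape(-1,3)
m=(S[:,2]>115)&(S[:,2]<130); s=S[m]; print('lip',len(s),np.percentile(s,[1,50,99],axis=0),s.mean(0))
m=(S[:,2]>5)&(S[:,2]<24); s=S[m]; print('cork',len(s),np.percentile(s,[1,99],axis=0))
m=(S[:,2]>25)&(S[:,2]<72); s=S[m]
f=lambda p:np.linalg.norm(s-p,axis=1)-30
print('ball',least_squares(f,[600,-213,43],loss='soft_l1').x,len(s))
for n,b in (('w4',(235,130,340,220)),('w5',(240,130,340,230))):
    a=cv2.imread(f'pics/{n}.png')[b[1]:b[3],b[0]:b[2]]; cv2.imwrite(f'pics/{n}z.png',cv2.resize(a,None,fx=6,fy=6,interpolation=2))
E
```

```text
plate plane [-5.83019084e-03 -1.30950214e-01  1.11468972e+02] [564.00253527 130.59392946  90.35736614]
72 1848 75.31723814397802
[527.26704005   8.33413304] [592.38833394  73.56609451] [559.827687    40.95011377]
[559.58661461  40.75178366]
56 1062 59.14939630280506
[5.18597937e+02 6.90512080e-02] [600.87822207  82.34577365] [559.73807974  41.20741243]
[558.73986109  42.90691537]
lip 658 [[ 589.48584649 -228.97945667  120.50929005]
 [ 602.35727454 -215.52522582  122.54189652]
 [ 615.55901061 -202.63536055  124.12328378]] [ 602.32246805 -215.59081445  122.54069401]
cork 316 [[ 569.78531444 -220.54870216    6.56351893]
 [ 635.57955434 -182.47189384   19.17487326]]
ball [ 602.41197638 -216.12184044   42.30866525] 1205
```

View pics/w4z.png

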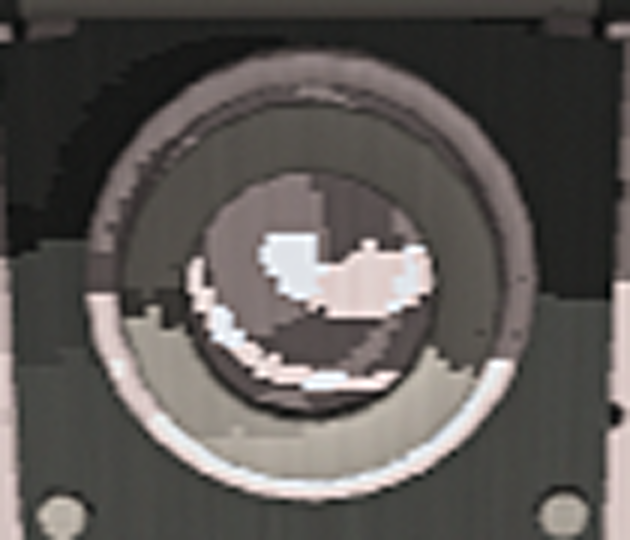

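View pics/w5z.png

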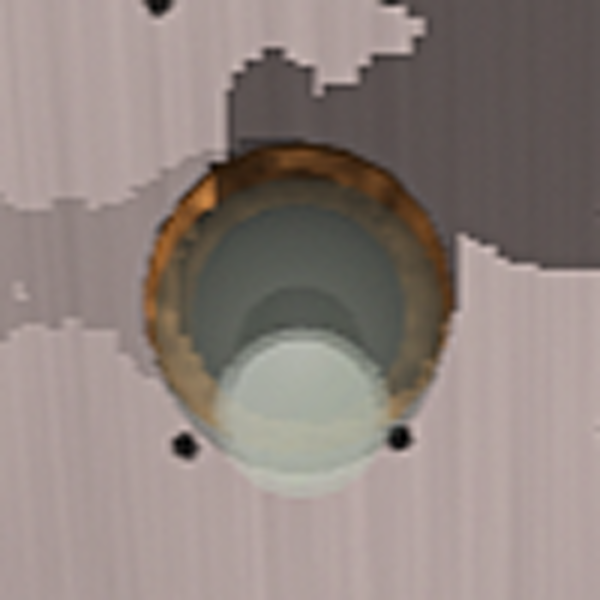

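```bash
python3 - <<'E'
from h import *
c=np.load('pics/w4c.npy',allow_pickle=True).item(); d=np.load('pics/w4.npy')
for uv in [(240,20),(240,60),(240,110),(333,20),(333,60),(333,110),(286,117),(286,118),(286,16),(286,30),(286,50),(286,90),(286,6),(286,128)]: print(uv,np.round(pt(c,d,*uv),1))
E
```

```text
(240, 20) [526.2 182.3  96.3]
(240, 60) [522.8 152.7  91.1]
(240, 110) [518.5 110.8  88.1]
(333, 20) [606.  179.7  93. ]
(333, 60) [606.1 148.8  91.8]
(333, 110) [606.7 106.8  87.7]
(286, 117) [561.8 102.5  87. ]
(286, 118) [561.7 101.6  86.9]
(286, 16) [565.6 184.3  93.9]
(286, 30) [565.1 173.4  95.1]
(286, 50) [564.4 158.8  91.5]
(286, 90) [562.9 126.1  89.7]
(286, 6) [565.9 191.4  94.6]
(286, 128) [561.3  92.4  88. ]
```

```bash
python3 - <<'E'
from h import *
O=[np.pi,0,YAW]
bot.gripper_to(0.0)
bot.movel([568,226,150],feed=400,rotation=O)
print(bot.movel([568,226,90],feed=40,contact_N=12))
o=bot.get_obs();print(o['time_s'],o['eef_pos'],o['force'])
bot.movel([568,226,150],feed=250)
bot.gripper_to(0.75,strength=80)
bot.movel([560,20,240],feed=350,rotation=O)
c=bot.get_calibration('wrist'); im,d=snap('wrist','w6')
for uv in [(240,20),(240,60),(240,110),(333,20),(333,60),(333,110),(286,6)]: print(uv,np.round(pt(c,d,*uv),1))
print(bot.get_obs()['time_s'])
E
```

```text
True
19.05 [567.95546103 226.07261532  92.75087276] [-1.54437068 -0.94628418  6.29513835]
(240, 20) [524.8 186.3  85.7]
(240, 60) [522.2 154.   87.8]
(240, 110) [518.2 111.4  86.6]
(333, 20) [606.8 182.4  86.3]
(333, 60) [606.7 150.3  87.2]
(333, 110) [606.7 107.5  86.6]
(286, 6) [565.9 194.2  88.3]
20.9
```

View pics/w6.png

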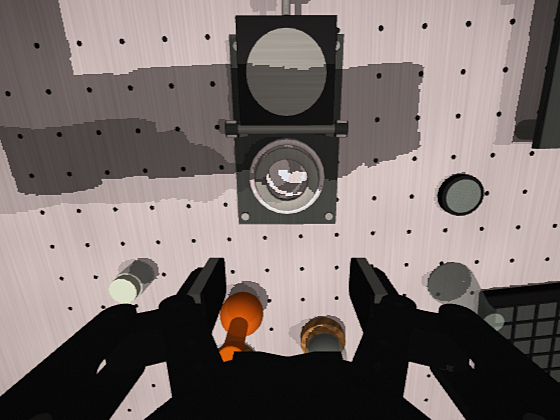

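```bash
python3 - <<'E'
from h import *
O=[np.pi,0,YAW]
F=np.array([602.3,-215.8])
bot.gripper_to(0.65)
bot.movel([*F,200],feed=350,rotation=O)
print(bot.movel([*F,78],feed=100,contact_N=8))
bot.gripper_to(0.0,strength=80)
o=bot.get_obs();print(o['time_s'],o['eef_pos'],o['force'],o['opening'])
bot.movel([*F,205],feed=120)
o=bot.get_obs();print(o['time_s'],o['eef_pos'],o['force'],o['opening'])
c=bot.get_calibration('wrist'); snap('wrist','w7');np.save('pics/w7c.npy',c,allow_pickle=True)
snap('scene','s7');a=cv2.imread('pics/s7.png')[90:260,150:370]; cv2.imwrite('pics/s7.png',cv2.resize(a,(776,600),interpolation=2))
E
```

```text
False
23.7583 [ 602.70709604 -215.95961045   78.62896257] [-0.32054028 -0.07146071  4.23869418] 0.2589743181154282
24.9667 [ 601.70899162 -215.59970484  203.95032657] [-1.01496343 -0.44932675 -1.80299646] 0.25999418861747464
```

View pics/w7.png

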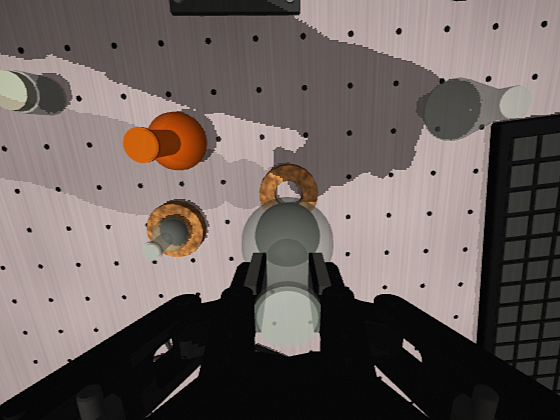

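View pics/s7.png

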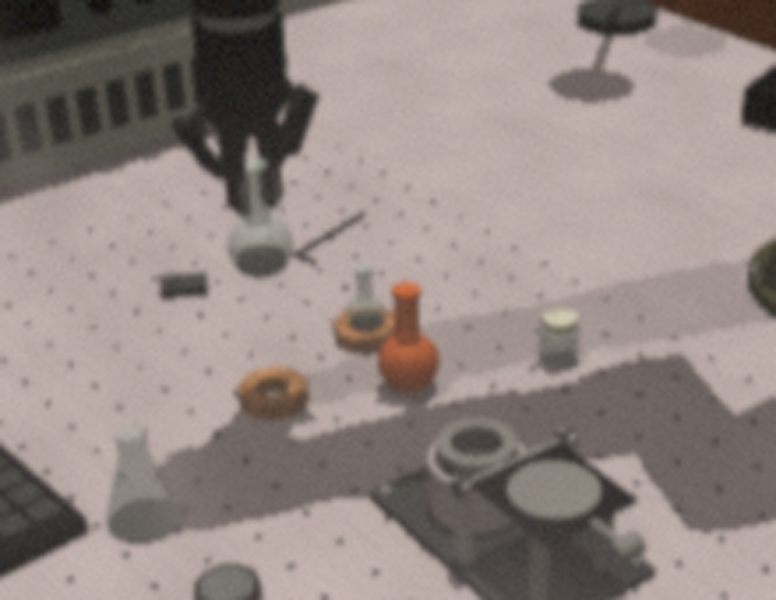

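```bash
python3 - <<'E'
from h import *
from scipy.optimize import least_squares
c=np.load('pics/w7c.npy',allow_pickle=True).item(); d=np.load('pics/w7.npy')
pts=[pt(c,d,u,v) for v in range(198,250) for u in range(245,332)]
s=np.array(pts); s=s[(s[:,2]>130)&(s[:,2]<200)]
f=lambda p:np.linalg.norm(s-p,axis=1)-30
print(len(s),least_squares(f,[602,-215,168],loss='soft_l1').x)
print('pred silhouettes centre',proj(c,[602,-215.6,169]))
E
```

```text
3722 [ 601.32336076 -215.97141223  167.75297903]
pred silhouettes centre [288.40095149 242.97325322]
```

```bash
python3 - <<'E'
from h import *
O=[np.pi,0,YAW]
T=np.array([560.1,41.3])
bot.movel([*T,205],feed=200,rotation=O)
bot.movel([*T,145],feed=100)
o=bot.get_obs();e=T-o['eef_pos'][:2];print(e,o['eef_pos'],o['force'])
c=bot.get_calibration('wrist'); im,d=snap('wrist','w8')
f0=o['force'][2]
for z in (134,130,126,122,119,117):
    bot.movel([*T,z],feed=40); bot.sleep(.1)
    o=bot.get_obs(); print(z,o['eef_pos'].round(2),o['force'].round(1),o['ft_torque'].round(2))
print(o['time_s'])
snap('wrist','w9');snap('scene','s9');a=cv2.imread('pics/s9.png')[130:300,170:390]; cv2.imwrite('pics/s9.png',cv2.resize(a,(776,600),interpolation=2))
E
```

```text
[-0.35984191  0.12805285] [560.45984191  41.17194715 145.38567904] [ 0.86929578  0.18425908 -2.02009557]
134 [560.14  41.33 134.05] [ 0.3 -0.6 -1.7] [ 0.01 -0.03  0.05]
130 [560.41  41.18 130.47] [-1.3 -1.8  2.6] [-0.18  0.19 -0.05]
126 [560.25  41.15 126.32] [-1.3 -1.9  4.7] [-0.35  0.23 -0.01]
122 [560.26  41.17 122.43] [-1.3 -1.6  6.4] [-0.37  0.33  0.01]
119 [560.34  41.13 119.61] [-1.6 -2.2  7.5] [-0.42  0.49 -0.  ]
117 [560.29  41.16 117.72] [-1.8 -1.9  9. ] [-0.38  0.55 -0.04]
29.5917
```

View pics/w9.png

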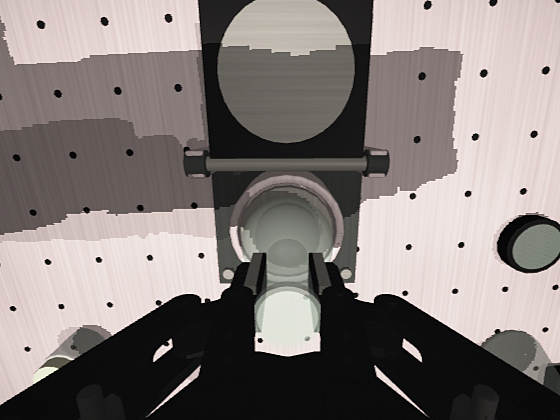

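View pics/s9.png

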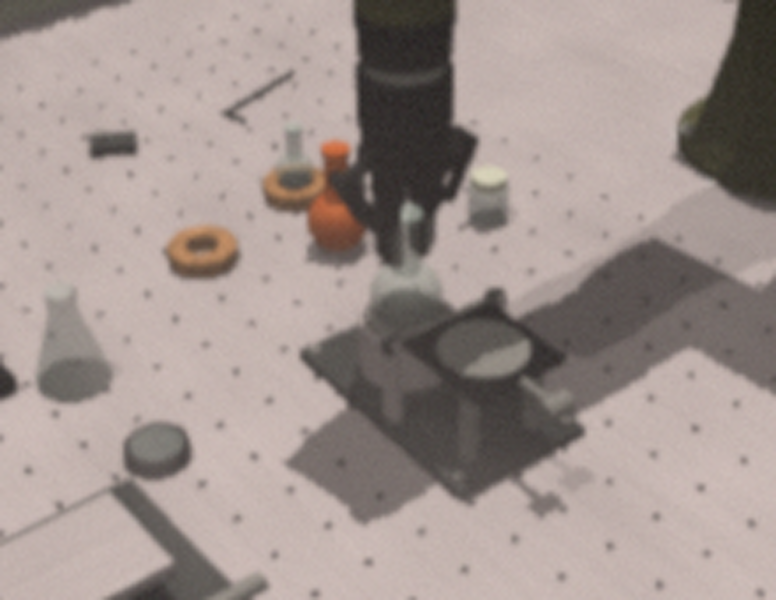

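```bash
python3 - <<'E'
from h import *
T=[560.1,41.3]
for z in (115.5,114.5,113.5,112.5):
    bot.movel([*T,z],feed=20); bot.sleep(.2)
    o=bot.get_obs(); print(z,o['eef_pos'].round(2),o['force'].round(1),o['ft_torque'].round(2))
    if o['force'][2]>18: break
from scipy.optimize import least_squares
c=bot.get_calibration('wrist'); im,d=snap('wrist','w10')
s=np.array([pt(c,d,u,v) for v in range(190,262) for u in range(240,340)])
b=s[(np.hypot(s[:,0]-559.7,s[:,1]-40.9)<29)&(s[:,2]>66)&(s[:,2]<112)]
print('ball',least_squares(lambda p:np.linalg.norm(b-p,axis=1)-30,[560,41,80],loss='soft_l1').x,len(b))
s=np.array([pt(c,d,u,v) for v in range(160,262) for u in range(210,365)])
r=np.hypot(s[:,0]-559.7,s[:,1]-40.9); 
for lo,hi in ((29.5,33),(37,41)):
    m=(r>lo)&(r<hi)&(s[:,1]>35)&(s[:,2]>50)&(s[:,2]<85); print(lo,m.sum(),np.percentile(s[m,2],[10,50,90]))
print(bot.get_obs()['time_s'])
a=im[150:270,200:375,::-1]; cv2.imwrite('pics/w10z.png',cv2.resize(a,None,fx=4.5,fy=4.5,interpolation=2))
E
```

```text
115.5 [560.32  41.14 116.31] [-2.5 -2.8  9.1] [-0.41  0.61  0.02]
114.5 [560.32  41.14 115.42] [-1.9 -2.1 10.5] [-0.36  0.72  0.04]
113.5 [560.44  41.11 115.27] [-4.8 -2.8 16.8] [-0.44  1.16  0.02]
112.5 [560.54  41.08 115.11] [-8.  -1.3 22.2] [-0.46  1.74  0.05]
ball [560.13862022  40.65519048  78.97399427] 3715
29.5 862 [58.48954793 59.53378307 81.39887893]
37 1084 [58.47390891 59.30845479 60.16383994]
31.5417
```

View pics/w10z.png

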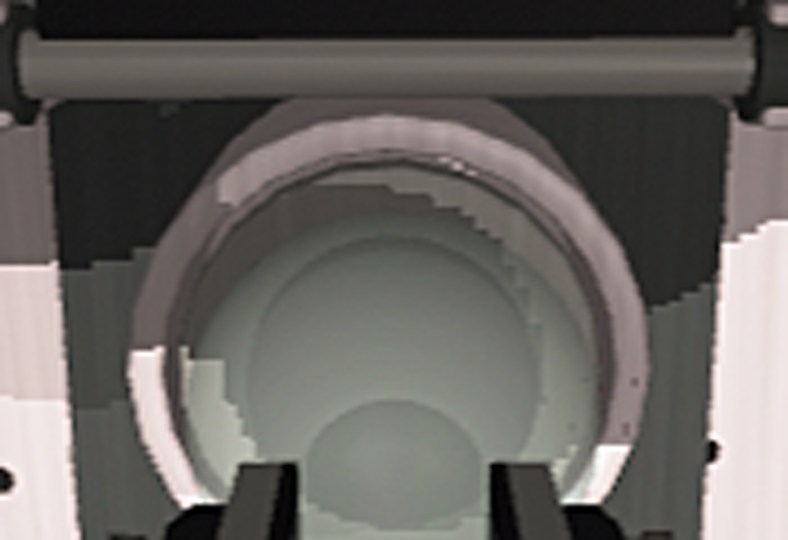

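```bash
python3 - <<'E'
from h import *
bot.sleep(0.7); o=bot.get_obs(); print(o['eef_pos'],o['force'],o['opening'],abs(o['joint_vel']).max())
print(bot.close_job()); print(bot.get_obs()['time_s'])
E
```

```text
[560.52451506  41.05946544 115.0729322 ] [-6.25840015 -2.10052886 21.6936906 ] 0.2616744864552179 0.0010509490785902721
the job is handed in; nothing more can be done
None
the job is handed in; nothing more can be done
```

I flipped the plate over, mirror face up, and set the larger flask in the cradle's ring. I pressed it down to the stop and handed the job in at about 32 s of the allowed 67 s, still gripping and pressing. The system gave no verdict.

- **Plate:** After the first flip it stood about 0.09 rad short of flat. I pressed the knob down again with closed fingers, and the depth picture then showed it level at about 87 mm, lying on its posts.
- **Flask and ring:** In the last picture the ring top was at 59.5 mm and the housing rim at 59.3 mm, so flush within measurement error. The ball centre was about 0.5 mm from the ring axis and about 19.5 mm above the ring.
- **Grip:** The force rose sharply over the last 2 mm of pressing, which shows the ring at its stop. The final push was about 22 N, with the arm still and the grip set to 80 N.
- **Upright:** I did not measure the flask's tilt in the ring. It looked upright in the pictures, and the ball was under the grip point to within half a millimetre when lifted.
- **Other things:** None of the other things looked displaced in the pictures after the flask was seated. I judged that by eye and did not measure them.

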